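# Swipe test of a newly fitted touch glass

### The job

The panel terminal lying face up on the bench has had new touch glass fitted and is showing its swipe test: a stepped lane of seven squares, one end marked with a solid square and the other with an open ring. With the fingertips closed together, touch the glass at the solid square and run them lightly along the lane, round both corners to the ring, in one stroke without lifting, touching no other part of the glass and not driving it down onto its stop, then lift clear. Pick nothing up, and leave the terminal and the things around it where they lie.

Things in the scene. Friction and masses are not known exactly. Their poses are not given: they have to be found in the camera images.
- terminal: Industrial panel terminal, 15.6-inch screen, loose, about 3.3 kg, lying flat on its back on rubber feet: grey case with an aluminium bezel, 250 mm (its x) by 392 mm (its y, the long side), 36 mm high. Origin at the centre of its underside; x points across the short side away from the key strip (roughly away from the robot), y along the long side to the left, z up. The key strip on the near bezel is not used.
- glass (a joint): How far the touch glass is pressed in, in m: 0 at rest, 0.004 on its stop. The glass (196 mm in the terminal's x by 344 mm in y) lies in the bezel with its top flush, 36 mm above the table, and floats as one rigid level plate on a sprung gasket: it starts to give at about 0.7 N, sinks about 1 mm for every 3 N more and meets its stop at about 12 to 13 N; over 15 N counts as driven onto the stop. Wherever it is pressed, the whole plate sinks straight down.
- surround: The blank dark part of the touch glass outside the lane, moving with the glass; it counts from 6 mm outside the drawn squares, 30 mm from the centre line of the lane. The fingertips must not touch it. Origin at the centre of the glass, on its top face.
- lane_left (a point): Centre of the end square of the lane at the terminal's left, on the level of the glass top at rest: 50 mm to -x and 100 mm to +y of the centre of the screen. The lane is seven light grey squares, each 48 mm with 2 mm dark gaps between them (50 mm from centre to centre); its centre line runs straight from lane_left to corner_near (100 mm along the terminal's y), to corner_far (100 mm along x), to lane_right (100 mm along y).
- corner_near (a point): Centre of the lane's corner square nearer the key strip, on the glass top: 50 mm to -x of the centre of the screen.
- corner_far (a point): Centre of the lane's other corner square, on the glass top: 50 mm to +x of the centre of the screen.
- lane_right (a point): Centre of the end square of the lane at the terminal's right, on the glass top: 50 mm to +x and 100 mm to -y of the centre of the screen.
- start_mark: The solid square, 28 mm, shown dark in the middle of one end square of the lane: the stroke begins here. It may be at either end. Origin at its centre, on the glass top.
- finish_mark: The open ring, 34 mm outside and 23 mm inside, shown dark in the middle of the other end square: the stroke ends here. Origin at its centre, on the glass top.
- loupe: Bystander: black eye loupe, 34 mm across at the top, 28 mm high, standing about 40 mm off the terminal's left end. Origin under its centre.
- suction_lifter: Bystander: grey suction lifter for glass, 58 mm across, 50 mm high, standing beyond the terminal's far long side. Origin under its centre.
- spudger: Bystander: flat beige plastic pry tool, 136 mm long, 6 mm thick, lying beside the terminal's right end. Origin under its middle.
- multimeter: Bystander: black hand multimeter, 185 x 88 mm, 53 mm high at its dial, lying at the left. Origin under its centre.
- pump_bottle: Bystander: white solvent pump bottle, 64 mm across, 131 mm high, standing at the left. Origin under its centre.
- screw_dish: Bystander: empty steel dish, 96 mm across, 22 mm high, at the right. Origin under its centre.
- driver_rack: Bystander: black rack of seven precision screwdrivers, 105 x 150 mm, 21 mm high, at the right. Origin under its centre.

How it is judged:
By the outcome, as a careful person would: the job done as asked, in the order asked, and still so for the second after the job is handed in, with the robot touching nothing.
It also fails if it takes over 45 s, if anything falls off the work surface, if the arm or the gripper's body presses on something with over 40 N, if the wrist force passes 120 N, or if a joint passes its speed limit or range.

### The arm

A 6-joint arm with a two-finger parallel gripper is mounted at the origin on the work surface. World frame = base frame: x ahead of the robot, y to its left, z up, the work surface at z = 0. Lengths are in m, angles in rad, forces in N, time in s.
With the tool pointing down it reaches from about 0.35 to 0.975 m from the base axis. Payload 4.9 kg.
Tool frame: the origin (TCP) lies at the very end of the fingers, on their centre line; the grasp point (between the pads) lies 19 mm behind it (manip.grip_depth is the distance from the TCP to the grasp point, in m); z points along the fingers, x is the direction in which the jaws open and shut, and the axes are right-handed (so a half turn about z gives the same grasp; the last joint's range is limited). The gripper opens to 85 mm and grips with 20 to 120 N. Pads are 22 mm wide; open, the fingers measure 114 mm over their backs; the gripper's body (76 mm by 85 mm) begins 54 mm behind the grasp point. The pads swing forward as they close: fully open they stand 13 mm farther back than shut.
Start: joints at [1.192, 0.053, 1.613, -0, 1.476, -0.119], TCP at [0.161, 0.604, 0.231] pointing down, gripper open.
Joint ranges: [-3.01, 3.01], [-1.01, 2.22], [0.06, 2.58], [-1.02, 4.17], [0.09, 2.62], [-3.14, 3.14]. Speed limits (rad/s): [2.57, 2.57, 3.14, 3.14, 3.14, 3.14].

### API

Orientations are given as a unit quaternion [w, x, y, z].
In Python, from plant import manip gives the robot as it stands. The module is installed in compiled form; this text tells all that it offers.
- The arm moves only by the shell command python3 -m crank 'ROWS' [OPENING]. ROWS is JSON, a list of rows, each a list of 4 numbers: the shift along the tool's x, y, z in cm, then the turn about the tool's z in units of 6 degrees (1.0 is 6 degrees). A call has 1 to 10 rows; each row shifts and turns the commanded pose from where the row before left it, along the tool's axes as they then stand; what a row does not reach is not made up. A row lasts 1/12 s, in which the tool goes at most 41.7 mm and 7.16 degrees, less where a joint would pass 70% of its speed; a pose out of reach is approached as far as the arm can. A call with a gripper value outside its range is refused whole. OPENING is the opening, from 0 (shut) to 1 (fully open), set as the call begins (- or left out, the last holds). The fingers move at their own pace and stop on an object; the grip force is fixed at half the most. Time passes only in rows, so rows that do not move let the fingers close. It gives the time, the measured TCP pose, the force and the opening at its end, in the units of the state.
- manip.state(): the state, without advancing time (a new reading comes with each control period).
- manip.grab_frame(name): name is "scene" or "top"; returns a dict with "img" (480x640x3 uint8, red, green, blue), "intrinsics" (3x3 intrinsics, pixels), "position" and "orientation" of the camera in the world. Camera axes: x right, y up, looking along -z (the intrinsics and any distortion apply to the point x, -y, -z); pixel columns grow to the right and rows downward; lengths in m; the calibration is good to about 2 mm. A picture is of the moment at which its call begins. There is no depth.
- manip.job_done(): hands the job in, once; it reports no verdict.
The state is a dict: "time": time; "joint_pos": joint angles; "joint_vel": joint speeds; "joint_efforts": joint torques, N m; "tool_pos": TCP position; "tool_rot": TCP orientation; "contact_force": force on the tool from outside, world axes, zero at the start; "ft_torque": the same for the moment, N m; "gripper_width": opening from 0.0 (shut) to 1.0 (fully open).
Only numpy, scipy, OpenCV 4.12 (cv2) and the standard library are available. Lean on these libraries where they do the work, as an engineer would, in place of code of your own. Each camera call takes 0.05 s, during which the arm holds its last target.

## Working session

There is one attempt and no reset: what is moved stays moved. The work goes in short steps, Python scripts to look and compute and a shell command to move; the robot and the scene stay as the last step left them, time stands still between calls to the robot, and variables do not carry over. Pictures are saved under pics/ and viewed, and the job is handed in when it is done.

```bash
mkdir -p pics; python3 - <<'E'
from plant import manip
import cv2
print(manip.state())
for n in("top","scene"):
    f=manip.grab_frame(n); cv2.imwrite(f"pics/{n}0.png",f["img"][:,:,::-1]); print(n,f["intrinsics"],f["position"],f["orientation"],[k for k in f])
E
```

```text
{'time': 0.0, 'joint_pos': array([ 1.19199649e+00,  5.33528870e-02,  1.61431387e+00, -7.61855791e-06,
        1.47600124e+00, -1.18961187e-01]), 'joint_vel': array([ 8.62266045e-04, -8.44552728e-05, -2.23117528e-04,  4.35587852e-04,
        2.20691929e-03,  1.24723944e-03]), 'joint_efforts': array([ 1.78074210e-03, -3.93674862e+01, -3.70183432e+01,  1.80771185e-04,
        7.08942898e-03,  1.32829027e-05]), 'tool_pos': array([0.16032066, 0.6034339 , 0.23005362]), 'tool_rot': array([ 5.33659753e-04,  7.92755500e-01,  6.09538876e-01, -8.89932534e-04]), 'contact_force': array([-0.16695009, -0.61351759, -0.20444991]), 'ft_torque': array([ 0.0022033 , -0.01919859, -0.01733498]), 'gripper_width': 1.0039332790138258}
top [[541.07991751   0.         309.44583255]
 [  0.         541.07991751 242.75336983]
 [  0.           0.           1.        ]] [0.30890668 0.01433403 1.42960323] [-0.70360301 -0.06083903  0.06406303  0.70507967] ['img', 'intrinsics', 'position', 'orientation']
scene [[457.30897487   0.         317.41815696]
 [  0.         457.30897487 237.07652859]
 [  0.           0.           1.        ]] [ 1.15985614 -0.66576807  1.00129828] [0.86927601 0.34729981 0.13768645 0.32370433] ['img', 'intrinsics', 'position', 'orientation']
```

View pics/top0.png

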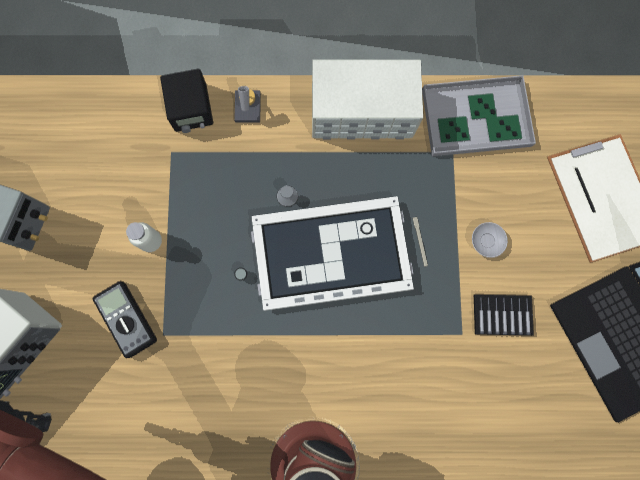

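View pics/scene0.png

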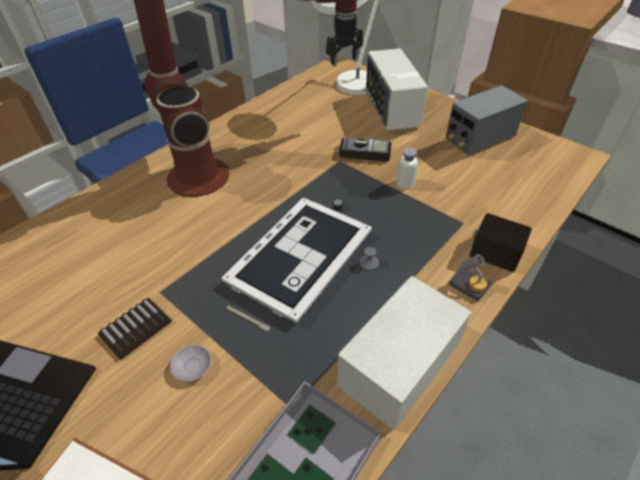

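The top view shows the solid square at about (295,275), the left near end, and the ring at (366,228), the right far end. Next I fit the terminal pose by template registration in both cameras.

```bash
cat > h.py <<'E'
import numpy as np, cv2
from scipy.spatial.transform import Rotation as R
from scipy.optimize import minimize
def proj(f,P):
    q=f["orientation"]; M=R.from_quat([q[1],q[2],q[3],q[0]]).as_matrix()
    c=(np.asarray(P)-f["position"])@M; c=c*[1,-1,-1]
    p=c@f["intrinsics"].T; return p[...,:2]/p[...,2:]
s=np.arange(-0.122,0.1221,0.001); t=np.arange(-0.192,0.1921,0.001)
X,Y=np.meshgrid(s,t,indexing="ij")
T=np.full(X.shape,0.15)
T[(abs(X)>.098)|(abs(Y)>.172)]=.9
for cx,cy in[(-.05,.1),(-.05,.05),(-.05,0),(0,0),(.05,0),(.05,-.05),(.05,-.1)]:
    T[(abs(X-cx)<=.024)&(abs(Y-cy)<=.024)]=.85
T[(abs(X+.05)<=.014)&(abs(Y-.1)<=.014)]=.1
r=np.hypot(X-.05,Y+.1); T[(r<.017)&(r>.0115)]=.1
T=cv2.GaussianBlur(T,(0,0),1.5)
W=(X>-.1)   # leave out the key strip
def wp(p,X,Y,z=.036):
    c,sn=np.cos(p[2]),np.sin(p[2])
    return np.stack([p[0]+c*X-sn*Y,p[1]+sn*X+c*Y,np.full(np.shape(X),z)],-1)
def score(p,f,g):
    uv=proj(f,wp(p,X,Y)).astype(np.float32)
    I=cv2.remap(g,uv[...,0],uv[...,1],cv2.INTER_LINEAR)
    return -np.corrcoef(I[W],T[W])[0,1]
def fit(fs,p0):
    gs=[cv2.cvtColor(f["img"],cv2.COLOR_RGB2GRAY).astype(np.float32) for f in fs]
    o=minimize(lambda p:sum(score(p,f,g) for f,g in zip(fs,gs)),p0,method="Nelder-Mead",options=dict(initial_simplex=np.array(p0)+np.array([[0,0,0],[.01,0,0],[0,.01,0],[0,0,.04]]),xatol=1e-5,fatol=1e-7))
    return o.x,o.fun
PTS=dict(left=(-.05,.1),near=(-.05,0),far=(.05,0),right=(.05,-.1))
E
python3 - <<'E'
from h import *; from plant import manip
a=manip.grab_frame("top");b=manip.grab_frame("scene")
# initial guess: pixel centre of the glass to plane
o=minimize(lambda v:np.sum((proj(a,[v[0],v[1],.036])-[332,253])**2),[.3,0],method="Nelder-Mead").x
l=[minimize(lambda v:np.sum((proj(a,[v[0],v[1],.036])-q)**2),[.3,0],method="Nelder-Mead").x for q in([295,275],[366,228])]
print(o,l)
d=l[1]-l[0]; yaw=np.arctan2(d[1],d[0])-np.arctan2(-.2,.1)
p0=[*(l[0]+l[1])/2,yaw];print(p0)
for fs in([a],[b],[a,b]):
    p,s=fit(fs,p0);print(np.round(p,4),s)
    print({k:np.round(wp(p,*v)[:2],4) for k,v in PTS.items()})
E
```

```text
[ 0.53073175 -0.05111585] [array([0.47327894, 0.04525503]), array([ 0.59716082, -0.14120917])]
[np.float64(0.5352198822404357), np.float64(-0.047977072535878275), np.float64(0.12276578125990756)]
[ 0.5345 -0.0487  0.1368] -0.9866543336000645
{'left': array([0.4713, 0.0436]), 'near': array([ 0.4849, -0.0555]), 'far': array([ 0.584 , -0.0419]), 'right': array([ 0.5976, -0.1409])}
[ 0.5363 -0.0496  0.1363] -0.980434626824185
{'left': array([0.4731, 0.0427]), 'near': array([ 0.4867, -0.0564]), 'far': array([ 0.5858, -0.0428]), 'right': array([ 0.5994, -0.1419])}
[ 0.5351 -0.049   0.1364] -1.9580862270361195
{'left': array([0.472 , 0.0433]), 'near': array([ 0.4856, -0.0558]), 'far': array([ 0.5847, -0.0422]), 'right': array([ 0.5983, -0.1413])}
```

```bash
cat >> h.py <<'E'
P=np.array([.5351,-.0490,.1364])
def rel(goal=None):
    from plant import manip
    s=manip.state(); q=s["tool_rot"]; M=R.from_quat([q[1],q[2],q[3],q[0]]).as_matrix()
    c,sn=np.cos(P[2]),np.sin(P[2]); d=s["tool_pos"]-[P[0],P[1],0]
    print("t",round(s["time"],2),"term xy mm",np.round([1e3*(c*d[0]+sn*d[1]),1e3*(-sn*d[0]+c*d[1])],1),"z",round(s["tool_pos"][2]*1e3,1),"F",np.round(s["contact_force"],1),"w",round(s["gripper_width"],2))
    print("xaxis yaw err deg",np.degrees(np.arctan2(M[1,0],M[0,0])-P[2])-90,"tilt",np.round(M[:,2],3))
    if goal is not None:
        g=wp(P,goal[0],goal[1],goal[2]); print("to go tool cm",np.round((g-s["tool_pos"])@M*100,2))
E
python3 -m crank '[[0,0,0,-0.95],[0,0,0,-0.95],[0,0,0,-0.95],[0,0,0,-0.95],[0,0,0,0]]' 0
python3 -c "
from h import *;rel((-.05,.1,.14))"
```

```text
time: 0.62
tool_pos: [0.1605, 0.6039, 0.2309]
tool_rot: [0.0, 0.656, 0.755, -0.0]
contact_force: [1.0, -0.3, -0.4]
gripper_width: 0.299
t 0.62 term xy mm [-282.4  697.7] z 230.9 F [ 1.  -0.3 -0.4] w 0.3
xaxis yaw err deg 0.19028959075505725 tilt [-0.    -0.001 -1.   ]
to go tool cm [-59.85  23.04   9.12]
```

```bash
python3 -m crank '[[-3,1.15,0,0],[-3,1.15,0,0],[-3,1.15,0,0],[-3,1.15,0,0],[-3,1.15,0,0],[-3,1.15,0,0],[-3,1.15,0,0],[-3,1.15,0,0],[-3,1.15,0,0],[-3,1.15,0,0]]'
python3 -m crank '[[-3,1.15,0,0],[-3,1.15,0,0],[-3,1.15,0,0],[-3,1.15,0,0],[-3,1.15,0,0],[-3,1.15,0,0],[-3,1.15,0,0],[-2.5,1.15,0,0],[-2,1,0,0],[0,0,0,0]]'
python3 - <<'E'
from h import *
from plant import manip
rel((-.05,.1,.05))
for n in("top","scene"):
    f=manip.grab_frame(n); cv2.imwrite(f"pics/{n}1.png",f["img"][:,:,::-1])
E
```

```text
time: 1.45
tool_pos: [0.3161, 0.3213, 0.2313]
tool_rot: [0.0, 0.658, 0.753, 0.0]
contact_force: [0.8, -0.5, 0.0]
gripper_width: -0.0
time: 2.28
tool_pos: [0.4533, 0.0813, 0.2313]
tool_rot: [0.001, 0.659, 0.752, -0.0]
contact_force: [0.1, 0.5, -0.2]
gripper_width: 0.001
t 2.28 term xy mm [-63.3 140.2] z 231.3 F [ 0.1  0.5 -0.2] w 0.0
xaxis yaw err deg -0.3062350543416983 tilt [ 0.    -0.001 -1.   ]
to go tool cm [-3.99  1.35 18.13]
```

```bash
python3 -m crank '[[-1.3,0.45,1.5,0],[-1.3,0.45,2.5,0],[-1.3,0.45,2.5,0],[0,0,2.5,0],[0,0,2.5,0],[0,0,2.5,0],[0,0,1.5,0],[0,0,0.6,0],[0,0,0,0],[0,0,0,0]]'
python3 - <<'E'
from h import *
from plant import manip
rel((-.05,.1,.036))
for n in("top","scene"):
    f=manip.grab_frame(n); cv2.imwrite(f"pics/{n}2.png",f["img"][:,:,::-1])
    i=f["img"]; u=proj(f,wp(P,-.05,.1)).astype(int); print(n,u)
    c=i[max(0,u[1]-75):u[1]+75,max(0,u[0]-100):u[0]+100]; cv2.imwrite(f"pics/{n}2c.png",cv2.resize(c,None,fx=4,fy=4,interpolation=cv2.INTER_CUBIC)[:,:,::-1])
E
```

```text
time: 3.22
tool_pos: [0.4709, 0.0481, 0.071]
tool_rot: [0.0, 0.656, 0.754, 0.0]
contact_force: [-0.0, 0.0, 0.1]
gripper_width: 0.002
t 3.22 term xy mm [-50.4 104.9] z 71.0 F [-0.   0.   0.1] w 0.0
xaxis yaw err deg 0.1348628354605239 tilt [ 0.001  0.    -1.   ]
to go tool cm [-0.49  0.04  3.5 ]
top [295 275]
scene [305 223]
```

View pics/scene2c.png

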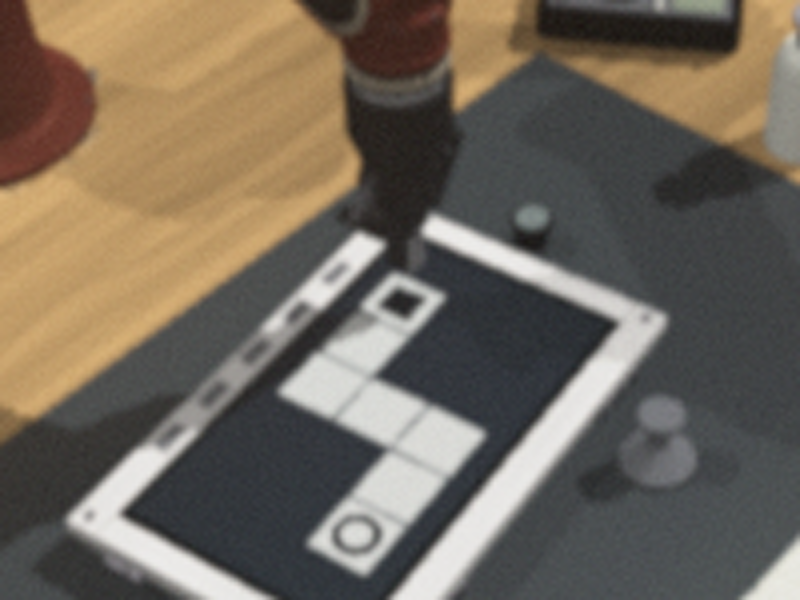

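View pics/top2c.png

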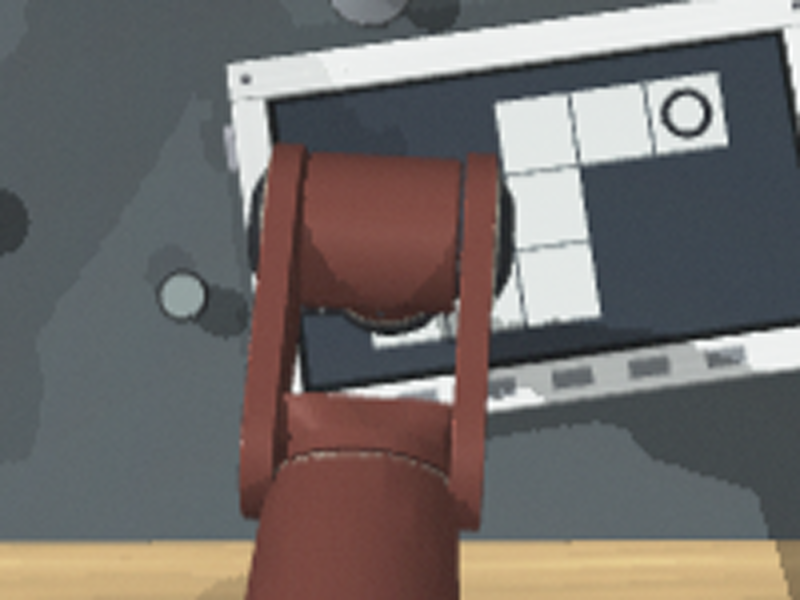

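```bash
python3 -m crank '[[-0.25,0,1,0],[-0.25,0,1,0],[0,0,0.6,0],[0,0,0.3,0],[0,0,0,0],[0,0,0,0]]'
python3 -c "
from h import *;rel((-.05,.1,.036))"
```

```text
time: 3.82
tool_pos: [0.471, 0.0424, 0.0409]
tool_rot: [-0.0, 0.657, 0.754, -0.0]
contact_force: [0.1, -0.0, 0.5]
gripper_width: 0.001
t 3.82 term xy mm [-51.   99.3] z 40.9 F [ 0.1 -0.   0.5] w 0.0
xaxis yaw err deg 0.08519740218417837 tilt [-0.001  0.    -1.   ]
to go tool cm [0.07 0.1  0.48]
```

```bash
python3 -m crank '[[0,0,0.1,0],[0,0,0.1,0],[0,0,0.1,0],[0,0,0.1,0],[0,0,0,0],[0,0,0,0]]'
python3 -c "
from h import *;rel((-.05,.1,.036))"
```

```text
time: 4.32
tool_pos: [0.4713, 0.0425, 0.0373]
tool_rot: [-0.0, 0.657, 0.754, 0.0]
contact_force: [-0.4, 0.3, 0.1]
gripper_width: 0.001
t 4.32 term xy mm [-50.8  99.3] z 37.3 F [-0.4  0.3  0.1] w 0.0
xaxis yaw err deg 0.10381948682753261 tilt [ 0.  0. -1.]
to go tool cm [0.07 0.08 0.13]
```

```bash
python3 -m crank '[[0,0,0.05,0],[0,0,0.05,0],[0,0,0.05,0],[0,0,0,0],[0,0,0,0]]'
python3 -c "
from h import *;rel((-.05,.1,.036))"
```

```text
time: 4.73
tool_pos: [0.4714, 0.0424, 0.0359]
tool_rot: [0.0, 0.657, 0.754, 0.0]
contact_force: [0.0, -0.5, 0.8]
gripper_width: 0.001
t 4.73 term xy mm [-50.7  99.3] z 35.9 F [ 0.  -0.5  0.8] w 0.0
xaxis yaw err deg 0.09784456834572097 tilt [ 0.  0. -1.]
to go tool cm [ 0.07  0.07 -0.01]
```

```bash
python3 -m crank '[[0,0,0.05,0],[0,0,0.05,0],[0,0,0.03,0],[0,0,0,0],[0,0,0,0]]'
python3 -c "
from h import *;rel((-.05,0,.035))"
```

```text
time: 5.15
tool_pos: [0.4714, 0.0424, 0.0348]
tool_rot: [0.0, 0.657, 0.754, -0.0]
contact_force: [-1.5, -0.5, 4.3]
gripper_width: 0.001
t 5.15 term xy mm [-50.6  99.3] z 34.8 F [-1.5 -0.5  4.3] w 0.0
xaxis yaw err deg 0.09963617883552445 tilt [ 0. -0. -1.]
to go tool cm [-9.93  0.05 -0.02]
```

```bash
python3 -m crank '[[-0.2,0,0,0],[-0.4,0.01,0,0],[-0.4,0.01,0,0],[-0.4,0.01,0,0],[-0.4,0.01,0,0],[-0.4,0.01,0,0],[-0.4,0,0,0],[-0.4,0,0,0],[-0.4,0,0,0],[-0.4,0,0,0]]'
python3 -c "
from h import *;rel((-.05,0,.035))"
```

```text
time: 5.98
tool_pos: [0.4771, 0.0045, 0.0346]
tool_rot: [-0.0, 0.657, 0.754, 0.0]
contact_force: [-0.7, 2.9, 5.6]
gripper_width: 0.003
t 5.98 term xy mm [-50.1  60.9] z 34.6 F [-0.7  2.9  5.6] w 0.0
xaxis yaw err deg 0.09200170143030562 tilt [ 0.  0. -1.]
to go tool cm [-6.09  0.   -0.05]
```

```bash
python3 -m crank '[[-0.4,0,-0.01,0],[-0.4,0,-0.01,0],[-0.4,0,-0.01,0],[-0.4,0,0,0],[-0.4,0,0,0],[-0.4,0,0,0],[-0.4,0,0,0],[-0.4,0,0,0],[-0.4,0,0,0],[-0.4,0,0,0]]'
python3 -c "
from h import *;rel((-.05,0,.035))"
```

```text
time: 6.82
tool_pos: [0.4826, -0.0351, 0.0348]
tool_rot: [-0.0, 0.657, 0.754, -0.0]
contact_force: [-0.3, 2.6, 4.4]
gripper_width: -0.0
t 6.82 term xy mm [-50.2  20.9] z 34.8 F [-0.3  2.6  4.4] w -0.0
xaxis yaw err deg 0.09974583857479047 tilt [-0. -0. -1.]
to go tool cm [-2.09  0.01 -0.02]
```

```bash
python3 -m crank '[[-0.4,0,0,0],[-0.4,0,0,0],[-0.4,0,0,0],[-0.4,0,0,0],[-0.3,0,0,0],[-0.1,0,0,0],[0,0,0,0]]'
python3 -c "
from h import *
rel((.05,0,.035))
from plant import manip
a=manip.grab_frame('scene');cv2.imwrite('pics/s3.png',a['img'][:,:,::-1])"
```

```text
time: 7.4
tool_pos: [0.4854, -0.0551, 0.0348]
tool_rot: [0.0, 0.657, 0.754, -0.0]
contact_force: [-0.5, 0.6, 4.9]
gripper_width: -0.001
t 7.4 term xy mm [-50.1   0.7] z 34.8 F [-0.5  0.6  4.9] w -0.0
xaxis yaw err deg 0.08898195599432768 tilt [ 0.    -0.001 -1.   ]
to go tool cm [-0.09 10.01 -0.02]
```

View pics/s3.png

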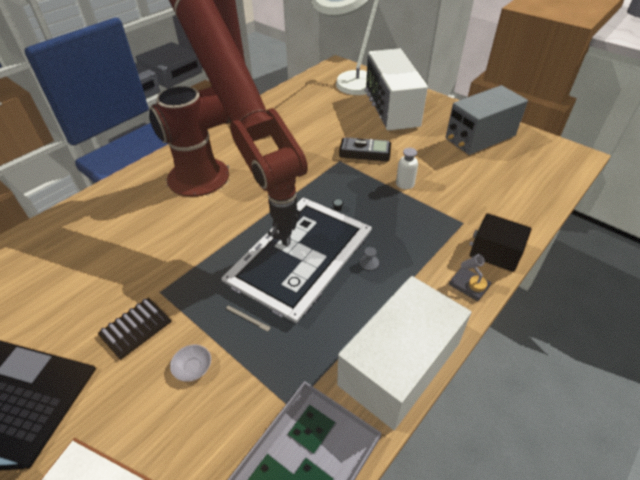

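The scene view shows the fingertips at about (285,240), on the corner square, and the terminal has not moved. Next I slide along terminal +x.

```bash
python3 -m crank '[[-0.01,0.2,0,0],[-0.01,0.4,0,0],[-0.01,0.4,0,0],[-0.01,0.4,0,0],[-0.01,0.4,0,0],[-0.01,0.4,0,0],[-0.01,0.4,0,0],[0,0.4,0,0],[0,0.4,0,0],[0,0.4,0,0]]'
python3 -c "
from h import *;rel((.05,0,.035))"
```

```text
time: 8.28
tool_pos: [0.5225, -0.0502, 0.0345]
tool_rot: [-0.001, 0.656, 0.754, -0.001]
contact_force: [-4.4, 0.1, 5.5]
gripper_width: 0.001
t 8.28 term xy mm [-12.6   0.5] z 34.5 F [-4.4  0.1  5.5] w 0.0
xaxis yaw err deg 0.13114636295080118 tilt [-0.002 -0.001 -1.   ]
to go tool cm [-0.07  6.26 -0.07]
```

```bash
python3 -m crank '[[0,0.4,-0.01,0],[0,0.4,-0.01,0],[0,0.4,-0.01,0],[0,0.4,0,0],[0,0.4,0,0],[0,0.4,0,0],[0,0.4,0,0],[0,0.4,0,0],[0,0.4,0,0],[0,0.4,0,0]]'
python3 -c "
from h import *;rel((.05,0,.035))"
```

```text
time: 9.12
tool_pos: [0.5631, -0.0444, 0.0351]
tool_rot: [0.0, 0.657, 0.754, 0.0]
contact_force: [-2.2, -0.3, 4.2]
gripper_width: 0.002
t 9.12 term xy mm [28.3  0.7] z 35.1 F [-2.2 -0.3  4.2] w 0.0
xaxis yaw err deg 0.10005709425547593 tilt [ 0. -0. -1.]
to go tool cm [-0.07  2.16  0.01]
```

```bash
python3 -m crank '[[0,0.4,0,0],[0,0.4,0,0],[0,0.4,0,0],[0,0.4,0.01,0],[0,0.3,0,0],[0,0.2,0,0],[0,0,0,0]]'
python3 -c "
from h import *
rel((.05,-.1,.035))
from plant import manip
a=manip.grab_frame('scene');cv2.imwrite('pics/s4.png',a['img'][150:350,180:430,::-1].repeat(3,0).repeat(3,1))"
```

```text
time: 9.7
tool_pos: [0.5841, -0.0415, 0.0352]
tool_rot: [0.0, 0.657, 0.754, 0.0]
contact_force: [-1.4, 0.1, 2.9]
gripper_width: -0.0
t 9.7 term xy mm [49.6  0.7] z 35.2 F [-1.4  0.1  2.9] w -0.0
xaxis yaw err deg 0.10227763026800574 tilt [ 0.001  0.    -1.   ]
to go tool cm [-10.07   0.02   0.02]
```

View pics/s4.png

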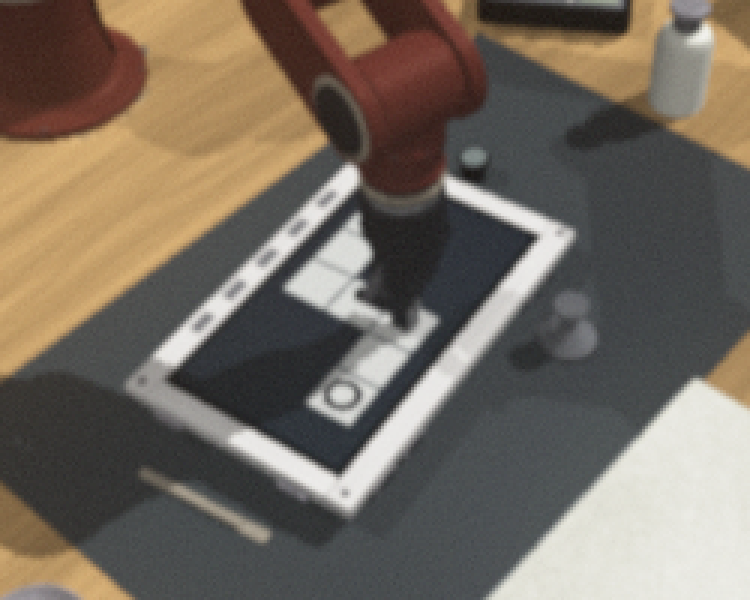

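The tips are on the far corner square, at crop pixel (405,325). The contact has eased to 2.9 N, so I press slightly deeper on the last leg.

```bash
python3 -m crank '[[-0.2,0,0.01,0],[-0.4,0,0.02,0],[-0.4,0,0.01,0],[-0.4,0,0,0],[-0.4,0.01,0,0],[-0.4,0.01,0,0],[-0.4,0,0,0],[-0.4,0,0,0],[-0.4,0,0,0],[-0.4,0,0,0]]'
python3 -c "
from h import *;rel((.05,-.1,.035))"
```

```text
time: 10.58
tool_pos: [0.589, -0.0796, 0.0347]
tool_rot: [-0.0, 0.657, 0.754, 0.0]
contact_force: [-0.9, 2.8, 4.3]
gripper_width: 0.003
t 10.58 term xy mm [ 49.2 -37.6] z 34.7 F [-0.9  2.8  4.3] w 0.0
xaxis yaw err deg 0.0948388837305032 tilt [ 0.  0. -1.]
to go tool cm [-6.24  0.07 -0.04]
```

```bash
python3 -m crank '[[-0.4,0.01,0,0],[-0.4,0.01,0,0],[-0.4,0.01,0,0],[-0.4,0.01,0,0],[-0.4,0,0,0],[-0.4,0,0,0],[-0.4,0,0,0],[-0.4,0,0,0],[-0.4,0,0,0],[-0.4,0,0,0]]'
python3 -c "
from h import *;rel((.05,-.1,.035))"
```

```text
time: 11.42
tool_pos: [0.5949, -0.1192, 0.0346]
tool_rot: [-0.0, 0.657, 0.754, -0.0]
contact_force: [-0.1, 3.9, 4.2]
gripper_width: -0.002
t 11.42 term xy mm [ 49.7 -77.6] z 34.6 F [-0.1  3.9  4.2] w -0.0
xaxis yaw err deg 0.09980148042352255 tilt [-0.  0. -1.]
to go tool cm [-2.24  0.03 -0.04]
```

```bash
python3 -m crank '[[-0.4,0.01,0,0],[-0.4,0,0,0],[-0.4,0,0,0],[-0.4,0,0,0],[-0.3,0,0,0],[-0.2,0,0,0],[-0.1,0,0,0],[0,0,0,0],[0,0,0,0]]'
python3 -c "
from h import *
rel((.05,-.1,.035))
from plant import manip
a=manip.grab_frame('scene');cv2.imwrite('pics/s5.png',a['img'][150:350,180:430,::-1].repeat(3,0).repeat(3,1))"
```

```text
time: 12.17
tool_pos: [0.598, -0.141, 0.0347]
tool_rot: [0.0, 0.657, 0.754, -0.0]
contact_force: [-0.0, 1.2, 4.8]
gripper_width: 0.002
t 12.17 term xy mm [ 49.8 -99.7] z 34.7 F [-0.   1.2  4.8] w 0.0
xaxis yaw err deg 0.11222971925737113 tilt [ 0.    -0.001 -1.   ]
to go tool cm [-0.03  0.02 -0.03]
```

View pics/s5.png

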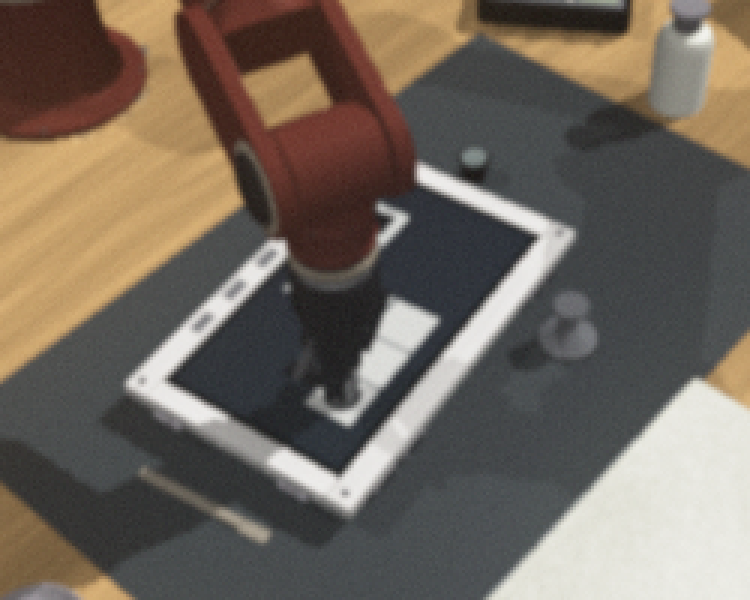

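The tips are on the ring, at crop pixel (342,398). Next I lift straight up.

```bash
python3 -m crank '[[0,0,-0.3,0],[0,0,-0.8,0],[0,0,-1.5,0],[0,0,-2,0],[0,0,-2.5,0],[0,0,-2.5,0],[0,0,-2,0],[0,0,-1,0],[0,0,0,0],[0,0,0,0]]'
python3 - <<'E'
from h import *
from plant import manip
rel()
a=manip.grab_frame('top');b=manip.grab_frame('scene')
for n,f in(('top',a),('scene',b)): print(n,fit([f],P)); cv2.imwrite(f'pics/{n}9.png',f['img'][:,:,::-1])
E
```

```text
time: 13.05
tool_pos: [0.5977, -0.1407, 0.1603]
tool_rot: [0.0, 0.657, 0.754, -0.0]
contact_force: [-0.6, 0.8, -0.8]
gripper_width: 0.003
t 13.05 term xy mm [ 49.6 -99.3] z 160.3 F [-0.6  0.8 -0.8] w 0.0
xaxis yaw err deg 0.0948466562419128 tilt [-0. -0. -1.]
top (array([ 0.53468229, -0.04782705,  0.13982076]), np.float64(-0.7502350445801999))
scene (array([ 0.53677789, -0.04974317,  0.1346015 ]), np.float64(-0.8691666335132513))
```

View pics/scene9.png

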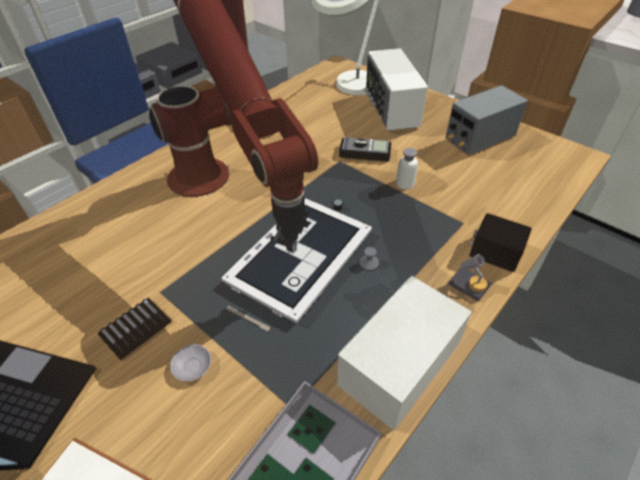

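The tool is lifted clear with its tip at about (292,248). The terminal and the bystanders look unmoved, and the fits agree to about 1 mm despite the arm blocking part of the view.

```bash
python3 -c "
from plant import manip
manip.job_done()"
```

```text
the job is handed in; nothing more can be done
```

I ran the swipe test in one stroke and handed the job in; no verdict was reported. With the fingers shut, I touched down on the solid square at the left near end and slid through both corners to the ring. I then lifted straight up to z = 160 mm, at about 13 s.

- **Force:** the vertical force read 2.9 to 5.6 N at each check during the slide, well under the 15 N limit. I only had readings at the end of each call, not in between.
- **Path:** the measured tip position stayed within about 1 mm of the lane's centre line at each check. The lane position itself carries about 2 mm of uncertainty, because the two cameras disagreed by roughly that much.
- **Terminal and bystanders:** after the lift, each camera's fit matched its own earlier fit to within about 1 mm and 0.2°. Those last fits were weaker (correlation 0.75 and 0.87, against 0.98 before) because the arm hid part of the lane. I checked the surrounding objects only by eye in the scene picture; none appeared to have moved.

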